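# Return the placement machine's set-up kit to its foam inlays

## Robot

A 7-joint arm with a two-finger parallel gripper is mounted at the origin on a cart in front of the work surface, level with it; the furniture and walls round the work are solid. World frame = base frame: x ahead of the robot, y to its left, z up, the work surface at z = 0. Lengths are in m, angles in rad, forces in N, time in s.
With the tool pointing down it reaches from about 0.425 to 0.825 m from the base axis. Payload 3.6 kg.
Tool frame: the origin (TCP) lies on the centre line of the jaws, within the pads' length; the fingertips stand 19 mm ahead of it and the grasp point (between the pads) is the TCP; z points along the fingers, y is the line along which they close (so a half turn about z gives the same grasp; the last joint's range is limited). The gripper opens to 93 mm and grips with 3 to 60 N. Pads are 15 mm wide; open, the fingers measure 128 mm over their backs; the gripper's body (75 mm by 188 mm) begins 65 mm behind the grasp point.
Start: joints at [-1.312, 0.615, -0.013, 1.423, 0.008, 1.103, -0.04], TCP at [0.183, 0.624, 0.238] pointing down, gripper open.
Joint ranges: [-3.12, 3.12], [-0.3, 2.06], [-1.34, 1.32], [0.26, 2.42], [-1.36, 4.5], [0.01, 1.98], [-2.84, 2.84]. Speed limits (rad/s): [2.79, 2.79, 3.14, 3.14, 3.14, 3.14, 3.14].

## Interface

Orientations are given as a rotation vector (axis times angle).
In Python, from station import env, capture, camera_params, job gives the robot as it stands.
- The arm moves only by the tool move_arm, never from a script. Its argument "series" is text: rows parted by semicolons, each of 7 numbers parted by spaces: the shift along the world's x, y, z each as a share of 0.75 m, from -1 to 1, then the turn, a rotation vector about the world's x, y, z each as a share of pi rad, from -1 to 1, then the closure, from -1 (fully open) to 1 (shut). In form: tx ty tz wx wy wz fingers; .... A call has exactly 8 rows; each row is the pose to reach, as a shift and turn from the pose commanded when the call began, turning the shorter way round; what a row does not reach only later rows make up. A row lasts 1/10 s, in which the tool goes at most 50 mm and 8.59 degrees, less where a joint would pass 70% of its speed; a pose out of reach is approached as far as the arm can. A call with a number of a shift or a turn outside -1 to 1 is refused whole. A call with a gripper value outside its range is refused whole. The fingers move at their own pace and stop on an object; "force" is the grip in N (left out, the last holds). Time passes only in rows, so rows that repeat a pose let the fingers close, or fill a call up. It gives the time, the measured TCP pose, the force, the opening and the grip force at its end, in the units of the state.
- env.get_obs(): the state, without advancing time (a new reading comes with each control period).
- capture(name): name is "scene" or "top" or "wrist"; returns the picture (400x640x3 uint8, red, green, blue); there is no depth.
- camera_params(name): a dict with "intrinsics" (3x3 intrinsics, pixels), "R" (3x3) and "t" (3): a world point X has camera coordinates R X + t; the wrist camera has in their place "tool_from_camera" (4x4, takes a point from camera to tool coordinates, whose origin is the TCP and whose axes are the flange's). Camera axes: x right, y down, z forward; pixel columns grow to the right and rows downward; lengths in m; the calibration is good to about 2 mm. A picture is of the moment at which its call begins: read the wrist's pose just before it. camera_params takes no time and is no camera call.
- job.close_job(): hands the job in; it is judged then, once.
The state is a dict: "time_s": time; "joint_pos": joint angles; "joint_vel": joint speeds; "effort": joint torques, N m; "eef_pos": TCP position; "ee_rot": TCP orientation; "wrist_force": force on the tool from outside, world axes, zero at the start; "ft_torque": the same for the moment, N m; "finger_gap": opening from 0.0 (shut) to 1.0 (fully open); "grip_force": force on a finger pad.
Only numpy, scipy, OpenCV 4.12 (cv2) and the standard library are available. Lean on these libraries where they do the work, as an engineer would, in place of code of your own. Each camera call takes 0.05 s, during which the arm holds its last target. There are 200 camera calls.

## Task

The set-up kit of the placement machine lies about on the bench: put the screwdriver, the tweezers, the marker and the nozzle block each into the foam inlay that is cut out for it, so that each lies flat on the bottom of its own cut-out. Leave the memory stick and the circuit board where they are.

Things in the scene. Friction and masses are not known exactly. Their poses are not given: they have to be found in the camera images.
- driver_tip (a point): Blade tip, on the long axis, of a small yellow-handled screwdriver lying on the bench, 143 mm long; +x points along the axis out of the tip. Lying, the axis is 9 mm above its support. Seen from the tip, the thin 5 mm shaft runs to x = -79 mm, the round handle, 18 mm in diameter, from there to x = -142 mm; it balances at x = -104 mm, about 40 g. It can roll if pushed.
- tweezers: Slim black tweezers lying flat, 132 x 9 mm. Solid for a gripper over y = -69 to +61 mm, 8 mm wide (x = -4 to +4 mm) and 8 mm high. Origin: at the underside; long axis along y, the pointed end towards -y; z up. Balance at y = -4 mm, about 18 g.
- marker: Black marker pen with a light blue cap, 130 mm long, 15 mm thick. Origin: middle of its length, at its underside. +x points to the cap end, z up. About 15 g, balances within 10 mm of its middle.
- nozzle_block: Black nozzle holder block, 36 (x) by 70 (y) by 20 mm high, with a row of five nozzles standing on its top up to 40 mm high. Origin: centre of its underside, z up. Grip it across x on the lower 20 mm. About 140 g.
- inlay_driver: Fixed foam slab, dark grey on blue, 176x96x20 mm. Origin: under its middle, on the bench; x along the cut-out, away from the robot. Cut-out 10 mm deep (flat floor at z 10 mm), 3 mm bevel at the rim, 27 mm wide at x -77 to -3 (handle), 15 mm wide on to x 77 (shaft), so the tip goes to +x and belongs at x 71, z 19. Finger recess as deep: x -55 to -15, y -44 to 44 mm.
- inlay_tweezers: Fixed foam slab, dark grey on blue, 176x96x20 mm. Origin: under its middle, on the bench; x along the cut-out, away from the robot. Cut-out 10 mm deep (flat floor at z 10 mm), 3 mm bevel at the rim, the narrowest, x -75 to 75, tapering from 20 mm wide to 13 mm at +x, either way round, tool's origin over this origin. Finger recess as deep: x -22 to 18, y -44 to 44 mm.
- inlay_marker: Fixed foam slab, dark grey on blue, 176x96x20 mm. Origin: under its middle, on the bench; x along the cut-out, away from the robot. Cut-out 10 mm deep (flat floor at z 10 mm), 3 mm bevel at the rim, straight, 24 mm wide, x -71 to 71, either way round, tool's origin over this origin. Finger recess as deep: x -20 to 20, y -44 to 44 mm.
- inlay_nozzles: Fixed foam slab, dark grey on blue, 176x96x20 mm. Origin: under its middle, on the bench; x along the cut-out, away from the robot. Cut-out 10 mm deep (flat floor at z 10 mm), 3 mm bevel at the rim, short, 45 mm wide, x -41 to 41; block's y along x, either way round, tool's origin over this origin. Finger recess as deep: x -20 to 20, y -44 to 44 mm.
- usb_stick: Black memory stick, 18 x 53 x 9 mm, lying among the tools; stays where it is. Origin: centre of its underside, long axis y.
- pcb: Blue circuit board with black header, 55 x 80 x 19 mm, lying to the right of the inlays; stays where it is. (Bottles up to 152 mm tall stand fixed behind the inlays.) Origin: centre of its underside.

How it is judged:
At the end, for the whole second after the job is handed in: Each of the four lies on the floor of its own cut-out, along it within 0.12 rad, released: tweezers, marker and block at rest within 10 mm (tweezers 15) of the middle, 7 to 14 mm high, block upright; screwdriver level, tip in the narrow end within 10 mm along and 8 mm across, 15.5 to 22.5 high (x of driver_tip in the frame of inlay_driver between 0.061 and 0.081 m and y of driver_tip in the frame of inlay_driver between -0.008 and 0.008 m and z of driver_tip in the frame of inlay_driver between 0.0155 and 0.0225 m and angle between the x axis of driver_tip and the x axis of inlay_driver, either way round below 0.12 rad and angle between driver_tip's own x axis and vertical between 1.51 and 1.63 rad and horizontal distance between tweezers and inlay_tweezers below 0.015 m and z of tweezers in the frame of inlay_tweezers between 0.007 and 0.014 m and angle between the y axis of tweezers and the x axis of inlay_tweezers, either way round below 0.12 rad and linear speed of each of tweezers, marker, nozzle_block below 0.01 m/s and horizontal distance between marker and inlay_marker below 0.01 m and z of marker in the frame of inlay_marker between 0.007 and 0.014 m and angle between the x axis of marker and the x axis of inlay_marker, either way round below 0.12 rad and horizontal distance between nozzle_block and inlay_nozzles below 0.01 m and z of nozzle_block in the frame of inlay_nozzles between 0.007 and 0.014 m and angle between the y axis of nozzle_block and the x axis of inlay_nozzles, either way round below 0.12 rad and angle between nozzle_block's own z axis and vertical below 0.1 rad); the robot touches nothing.
It fails at once if the memory stick is shifted by more than 20 mm (distance of usb_stick from where it was at the start of the episode above 0.02 m).
It fails at once if the circuit board is shifted by more than 20 mm (distance of pcb from where it was at the start of the episode above 0.02 m).
It also fails if it takes over 88 s, if anything falls off the work surface, if the arm or the gripper's body presses on something with over 40 N, if the wrist force passes 120 N, or if a joint passes its speed limit or range.

## Working session

There is one attempt and no reset: what is moved stays moved. The work goes in short steps, Python scripts to look and compute and a tool call to move; the robot and the scene stay as the last step left them, time stands still between calls to the robot, and variables do not carry over. Pictures are saved under pics/ and viewed, at most 14 in all, crops included, and the job is handed in when it is done.

Besides the shell and the picture viewer there is one more tool, called as name(argument=value, ...) on one line, values as JSON. move_arm: Moves the arm, as the interface text tells. Shift numbers are shares of 0.75 m and turn numbers shares of pi rad, none past 1 either way. Its arguments: {"type":"object","properties":{"series":{"type":"string"},"force":{"type":"number"}},"required":["series"]}

```bash
ls; mkdir -p pics; python3 - <<'E'
from station import env, capture, camera_params
import cv2
o=env.get_obs()
print({k:o[k] for k in('time_s','eef_pos','ee_rot','finger_gap')})
for n in('scene','top'):
    cv2.imwrite(f'pics/{n}0.png',capture(n)[:,:,::-1]); print(n,camera_params(n))
print(camera_params('wrist'))
E
```

```text
pics
{'time_s': 0.0, 'eef_pos': array([0.18304836, 0.62292377, 0.23648366]), 'ee_rot': array([-0.4472652 , -3.10928337,  0.00399913]), 'finger_gap': 0.9976890441605444}
scene {'intrinsics': array([[396.83241333,   0.        , 323.27545055],
       [  0.        , 396.83241333, 206.19772435],
       [  0.        ,   0.        ,   1.        ]]), 'R': array([[-0.75564585, -0.6548373 , -0.01369131],
       [-0.49485388,  0.58447858, -0.6430431 ],
       [ 0.42909088, -0.47913765, -0.7657076 ]]), 't': array([0.37111443, 0.33722722, 0.68428974])}
top {'intrinsics': array([[376.55210711,   0.        , 320.85439498],
       [  0.        , 376.55210711, 208.957864  ],
       [  0.        ,   0.        ,   1.        ]]), 'R': array([[-0.01250641, -0.99990511, -0.00577654],
       [-0.98211709,  0.01336884, -0.1877959 ],
       [ 0.18785531,  0.00332459, -0.98219109]]), 't': array([-0.07341815,  0.5334919 ,  0.87275761])}
{'intrinsics': array([[331.88010214,   0.        , 315.23483201],
       [  0.        , 331.88010214, 195.30845014],
       [  0.        ,   0.        ,   1.        ]]), 'tool_from_camera': array([[ 3.72768798e-04, -9.68836176e-01, -2.47702090e-01,
         6.75430797e-02],
       [ 9.99999616e-01,  5.57564095e-04, -6.75890989e-04,
         1.37209968e-04],
       [ 7.92937433e-04, -2.47701743e-01,  9.68836012e-01,
        -1.47470167e-01],
       [ 0.00000000e+00,  0.00000000e+00,  0.00000000e+00,
         1.00000000e+00]])}
```

View pics/top0.png

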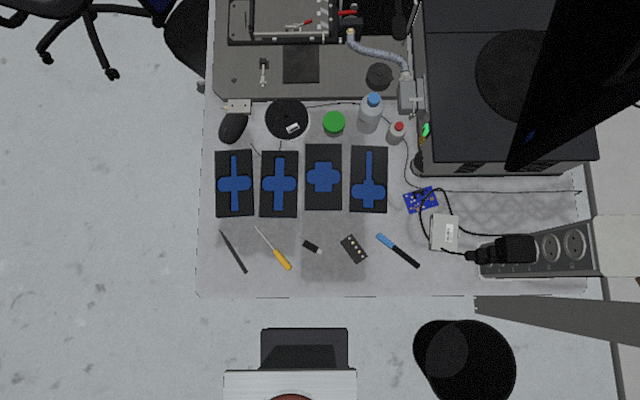

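View pics/scene0.png

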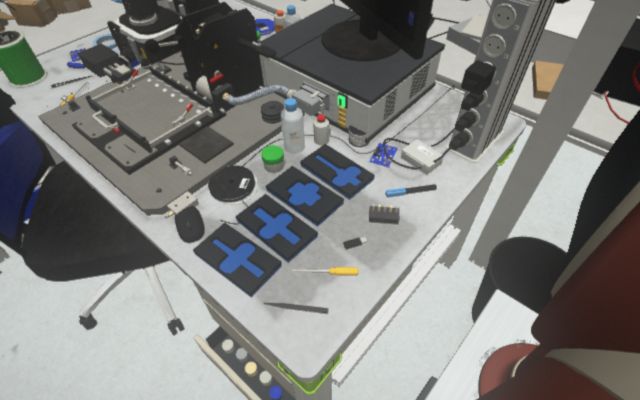

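The top view shows the tools in a row: tweezers (233,250), driver (273,248), USB (312,246), block (354,248) and marker (397,250). The inlays sit at (234,183), (279,184), (323,177) for the nozzles and (368,179) for the driver. Next I'll enlarge the picture and segment it.

```bash
cat > h.py <<'E'
import numpy as np, cv2
from station import env, capture, camera_params
from scipy.spatial.transform import Rotation as Ro
def ray(name,uv,z,pose=None):
    p=camera_params(name); K=p['intrinsics']; uv=np.atleast_2d(np.array(uv,float))
    d=np.c_[uv,np.ones(len(uv))]@np.linalg.inv(K).T
    if name=='wrist':
        T=np.eye(4);T[:3,:3]=Ro.from_rotvec(pose[1]).as_matrix();T[:3,3]=pose[0]
        M=T@p['tool_from_camera']; R=M[:3,:3]; c=M[:3,3]
        d=d@R.T
    else:
        c=-p['R'].T@p['t']; d=d@p['R']
    return c+d*((z-c[2])/d[:,2])[:,None]
def pix(name,X,pose=None):
    p=camera_params(name); X=np.atleast_2d(np.array(X,float))
    if name=='wrist':
        T=np.eye(4);T[:3,:3]=Ro.from_rotvec(pose[1]).as_matrix();T[:3,3]=pose[0]
        M=np.linalg.inv(T@p['tool_from_camera']); c=X@M[:3,:3].T+M[:3,3]
    else: c=X@p['R'].T+p['t']
    q=c@p['intrinsics'].T
    return q[:,:2]/q[:,2:]
E
python3 - <<'E'
import cv2,numpy as np
from h import *
im=cv2.imread('pics/top0.png')
cv2.imwrite('pics/c0.png',cv2.resize(im[140:280,200:450],(800,448),interpolation=cv2.INTER_CUBIC))
b,g,r=[im[:,:,i].astype(int) for i in range(3)]
m=((b-r>40)).astype(np.uint8)
n,l,s,c=cv2.connectedComponentsWithStats(m)
for i in range(1,n):
    if s[i,4]>60 and 140<c[i,1]<215:
        print(s[i],c[i])
        ys,xs=np.where(l==i)
        P=ray('top',np.c_[xs,ys],.010); print(P.mean(0),P.min(0),P.max(0),cv2.fitLine(P[:,:2].astype(np.float32),2,0,.01,.01)[:2].ravel())
for n,u in dict(tw=[[220,230],[246,272]],dr=[[256,227],[291,270]],usb=[[312,246]],bl=[[354,248]],mk=[[377,234],[419,267]]).items(): print(n,ray('top',u,.008)[:,:2].round(3).tolist())
E
```

```text
[351 151  35  57 797] [368.13550816 186.75282309]
[ 0.59726748 -0.2033193   0.01      ] [ 0.54348832 -0.2465219   0.01      ] [ 0.69408669 -0.15853833  0.01      ] [ 0.9987943  -0.04909113]
[217 155  34  57 741] [233.72064777 184.02834008]
[0.6093724  0.14520076 0.01      ] [0.53797438 0.10275428 0.01      ] [0.68816944 0.18889774 0.01      ] [0.9989155  0.04656067]
[262 157  34  54 844] [278.62203791 183.44075829]
[0.60933055 0.02853301 0.01      ] [ 0.53887397 -0.01399577  0.01      ] [0.68097604 0.07183087 0.01      ] [ 0.9995148 -0.0311473]
[306 162  35  30 733] [322.95361528 176.41609823]
[ 0.62645339 -0.08678168  0.01      ] [ 0.58707779 -0.13116908  0.01      ] [ 0.66581464 -0.0426174   0.01      ] [ 0.04225434 -0.9991069 ]
[402 186  31  28 290] [415.33448276 199.09310345]
[ 0.56276257 -0.32335324  0.01      ] [ 0.52653617 -0.36804901  0.01      ] [ 0.59684017 -0.28966832  0.01      ] [ 0.6288035 -0.7775642]
[421 192  18  19 157] [429.76433121 201.87261146]
[ 0.55492702 -0.35985056  0.01      ] [ 0.53397322 -0.38053237  0.01      ] [ 0.58081034 -0.33607005  0.01      ] [ 0.7169565 -0.6971179]
tw [[0.49, 0.177], [0.383, 0.108]]
dr [[0.496, 0.085], [0.387, -0.004]]
usb [[0.446, -0.057]]
bl [[0.439, -0.162]]
mk [[0.474, -0.222], [0.39, -0.323]]
```

View pics/c0.png

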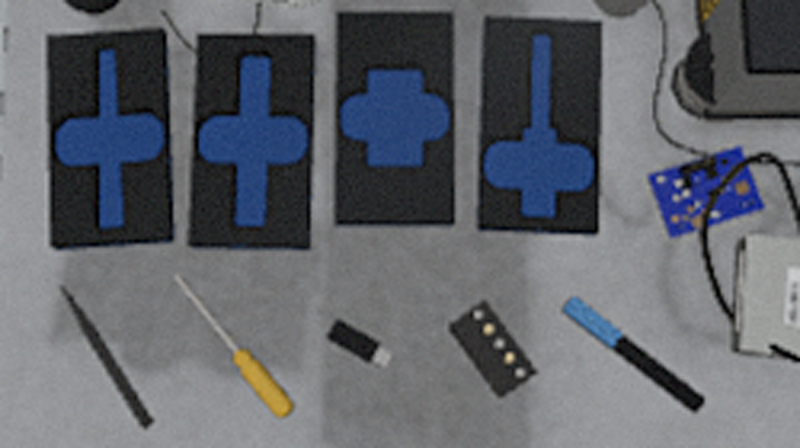

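The map is confirmed: from the left the inlays are tweezers, marker, nozzles and driver. The lengths check out too (127, 141 and 131 mm). I'll move the wrist camera over the scene.

move_arm(series="0.356 -0.324 0.02 0 0 0.091 0;0.356 -0.324 0.02 0 0 0.091 0;0.356 -0.324 0.02 0 0 0.091 0;0.356 -0.324 0.02 0 0 0.091 0;0.356 -0.324 0.02 0 0 0.091 0;0.356 -0.324 0.02 0 0 0.091 0;0.356 -0.324 0.02 0 0 0.091 0;0.356 -0.324 0.02 0 0 0.091 0", force=15)

```text
time_s: 0.9
eef_pos: [0.4563, 0.3735, 0.2524]
ee_rot: [0.018, 3.138, -0.008]
wrist_force: [0.2, -0.1, 0.6]
finger_gap: 0.499
grip_force: 0.0
```

move_arm(series="0.093 -0.56 0 0 0 0 0;0.093 -0.56 0 0 0 0 0;0.093 -0.56 0 0 0 0 0;0.093 -0.56 0 0 0 0 0;0.093 -0.56 0 0 0 0 0;0.093 -0.56 0 0 0 0 0;0.093 -0.56 0 0 0 0 0;0.093 -0.56 0 0 0 0 0")

```text
time_s: 1.7
eef_pos: [0.5155, -0.0152, 0.2525]
ee_rot: [0.002, -3.141, -0.001]
wrist_force: [1.5, 0.2, -0.2]
finger_gap: 0.496
grip_force: 0.0
```

```bash
python3 - <<'E'
from h import *
for i in range(4): im=capture('wrist')
o=env.get_obs(); pose=(o['eef_pos'],o['ee_rot']); print(pose,o['joint_vel'].round(3))
im=capture('wrist')[:,:,::-1]; cv2.imwrite('pics/w0.png',im); np.save('w0.npy',np.array(pose))
E
```

```text
(array([ 0.51549667, -0.01479162,  0.2522616 ]), array([-4.58142349e-03, -3.14062423e+00, -6.14415265e-04])) [-0.049 -0.004 -0.054  0.004 -0.006  0.001  0.   ]
```

View pics/w0.png

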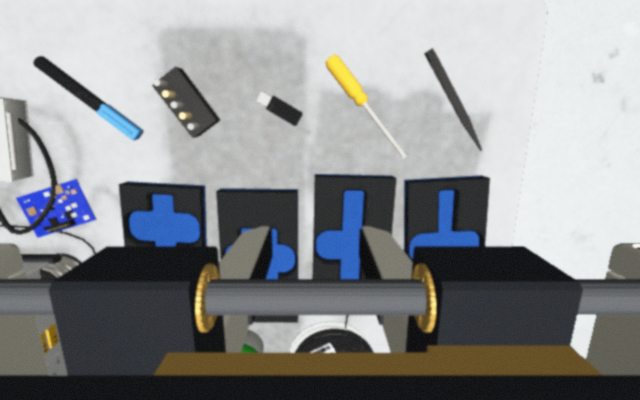

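The wrist view shows all the tools clearly: marker (88,97), block (186,102), driver with its tip at (404,157), and tweezers with the pointed end at (481,150). I'll fit projected models to the silhouettes.

```bash
cat > fit.py <<'E'
from h import *
from scipy.optimize import minimize
def box(x0,x1,y0,y1,z0,z1): return np.array([[x,y,z] for x in(x0,x1) for y in(y0,y1) for z in(z0,z1)])
def cyl(x0,x1,r):
    a=np.linspace(0,2*np.pi,12,endpoint=False)
    return np.array([[x,r*np.cos(t),r+r*np.sin(t)] for x in(x0,x1) for t in a])
def place(M,p):
    c,s=np.cos(p[2]),np.sin(p[2]); return np.c_[M[:,:2]@np.array([[c,s],[-s,c]])+p[:2],M[:,2]]
def fit(name,mask,M,p0,pose=None):
    m=mask.astype(np.float32)*255; m=cv2.GaussianBlur(cv2.resize(m,None,fx=2,fy=2,interpolation=cv2.INTER_NEAREST),(5,5),0)
    def cost(p):
        q=place(M,p); u=pix(name,q,pose); h=cv2.convexHull(((u*2+.5)*16).round().astype(np.int32))
        r=np.zeros(m.shape,np.uint8); cv2.fillConvexPoly(r,h,255,shift=4)
        return np.abs(cv2.GaussianBlur(r.astype(np.float32),(5,5),0)-m).sum()/m.sum()
    best=None
    for k in range(2):
        p0=np.array(p0,float); S=p0+np.r_[np.zeros((1,3)),np.diag([.006,.006,.06])]
        res=minimize(cost,p0,method='Nelder-Mead',options=dict(initial_simplex=S,maxiter=150,xatol=1e-5)); p0=res.x
    return res.x,res.fun
def roi(mask,x0,y0,x1,y1):
    r=np.zeros(mask.shape,np.uint8); r[y0:y1,x0:x1]=mask[y0:y1,x0:x1]
    n,l,s,c=cv2.connectedComponentsWithStats(r); i=1+np.argmax(s[1:,4]); return (l==i)
E
cat > m0.py <<'E'
from fit import *
im=cv2.imread('pics/w0.png'); P=np.load('w0.npy'); b,g,r=[im[:,:,i].astype(int) for i in range(3)]
dark=((b+g+r)/3<100).astype(np.uint8); yel=(r-b>60).astype(np.uint8); blu=(b-r>50).astype(np.uint8)
def go(n,m,M,p0):
    p,f=fit('wrist',m,M,p0,P); print(n,p.round(4),'deg',np.degrees(p[2]).round(1),'res',round(float(f),3),'area',int(m.sum()))
    return p
go('tw',roi(dark,415,40,495,158),box(-.004,.004,-.07,.062,0,.008),[.437,.142,np.radians(32.8-90+180-180+180)] if 0 else [.437,.142,np.radians(122.8)])
d=go('handle(tip frame)',roi(yel,310,40,380,115),cyl(-.142,-.079,.009),[.496,.085,np.radians(39)])
print('tip from pixel',ray('wrist',[404,157],.009,P))
go('block',roi(dark,145,60,225,140),box(-.018,.018,-.035,.035,0,.02),[.439,-.162,np.radians(-55)])
go('marker',roi(dark|blu,25,45,150,145),cyl(-.065,.065,.0075),[.432,-.272,np.radians(50)])
go('usb',roi(dark,250,85,305,130),box(-.009,.009,-.02,.02,0,.009),[.446,-.057,np.radians(60)])
im=cv2.imread('pics/top0.png'); b,g,r=[im[:,:,i].astype(int) for i in range(3)]
m=(((b+g+r)/3<75)|(b-r>35)).astype(np.uint8)
for n,R,p0 in(('i_tw',(210,145,256,222),(.609,.145,.05)),('i_mk',(257,145,301,222),(.609,.0285,0)),('i_nz',(302,138,345,215),(.626,-.087,0)),('i_dr',(347,140,391,217),(.62,-.203,0))):
    k=cv2.morphologyEx(roi(m,*R).astype(np.uint8),cv2.MORPH_OPEN,np.ones((5,5)))
    p,f=fit('top',k>0,box(-.088,.088,-.048,.048,0,.02),p0); print(n,p.round(4),round(float(f),3))
E
python3 m0.py
```

```text
tw [0.4365 0.1443 2.1558] deg 123.5 res 0.489 area 795
handle(tip frame) [0.5012 0.0903 0.6814] deg 39.0 res 0.125 area 890
tip from pixel [[0.5011251  0.08974503 0.009     ]]
block [ 0.4387 -0.1581 -0.9634] deg -55.2 res 0.378 area 1847
marker [ 0.4357 -0.2705  0.8827] deg 50.6 res 0.153 area 1621
usb [ 0.4542 -0.0612  1.0006] deg 57.3 res 1.165 area 513
i_tw [0.6131 0.1437 0.064 ] 0.058
i_mk [ 0.6098  0.028  -0.0134] 0.051
i_nz [ 0.6274 -0.0869 -0.0143] 0.041
i_dr [ 0.6195 -0.2045 -0.0478] 0.05
```

```bash
cat > ov.py <<'E'
from fit import *
P=np.load('w0.npy'); w=cv2.imread('pics/w0.png'); t=cv2.imread('pics/top0.png')
W=cv2.resize(w[30:250,10:510],(800,352)); s=1.6
def dr(I,u,c): cv2.polylines(I,[(u*8).round().astype(np.int32)],True,c,1,shift=3)
T=[(box(-.004,.004,-.07,.062,0,.008),(.4365,.1443,2.1558)),(cyl(-.142,-.079,.009),(.5012,.0903,.6814)),(box(-.018,.018,-.035,.035,0,.02),(.4387,-.1581,-.9634)),(cyl(-.065,.065,.0075),(.4357,-.2705,.8827))]
for M,p in T:
    u=pix('wrist',place(M,p),P); dr(W,cv2.convexHull((((u-[10,30]+.5)*s)).astype(np.float32))[:,0],(0,0,255))
Tt=cv2.resize(t[140:222,205:400],(800,336)); s2=800/195
inl=[((.6131,.1437,.064),[-.075,.075,.010,.0065,-.022,.018]),((.6098,.028,-.0134),[-.071,.071,.012,.012,-.02,.02]),((.6274,-.0869,-.0143),[-.041,.041,.0225,.0225,-.02,.02]),((.6195,-.2045,-.0478),[-.077,.077,.0135,.0075,-.055,-.015])]
for p,(a,b,h0,h1,c,d) in inl:
    for z in(.01,.02):
        for q in([[a,-h0,z],[b,-h1,z],[b,h1,z],[a,h0,z]],[[c,-.044,z],[d,-.044,z],[d,.044,z],[c,.044,z]]):
            X=place(np.array(q),p); col=(0,255,255) if z>.015 else (0,0,255)
            dr(Tt,(pix('top',X)-[205,140]+.5)*s2,col); dr(W,(pix('wrist',X,P)-[10,30]+.5)*s,col)
cv2.imwrite('pics/ov.png',np.r_[W[:,:],Tt][:600] if 0 else cv2.resize(np.r_[W,Tt],(690,594)))
E
python3 ov.py
```

```text
(no output)
```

View pics/ov.png

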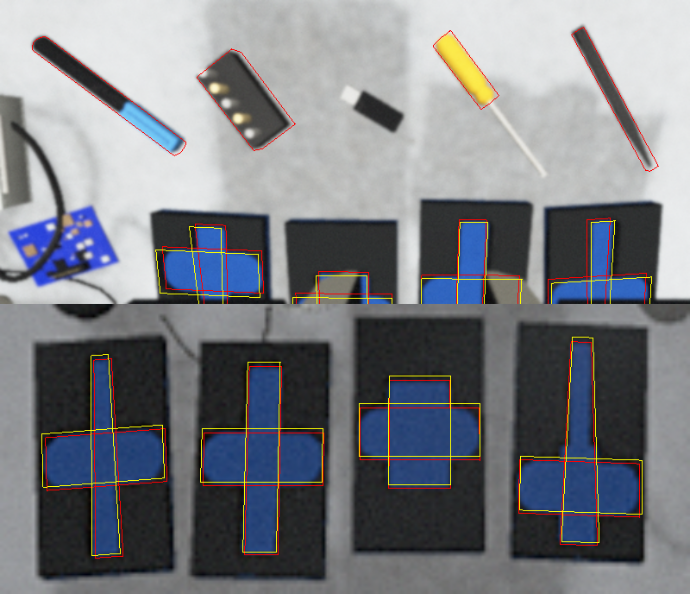

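```bash
cat > pf.py <<'E'
from ov import inl
from fit import *
P=np.load('w0.npy')
def run(name,I,R,p,par,pose=None):
    a,b,h0,h1,c,d=par; im=cv2.imread(I); x0,y0,x1,y1=R
    bl=im[:,:,0].astype(int)-im[:,:,2]; m=((bl>45)*255).astype(np.uint8)[y0:y1,x0:x1]
    m=cv2.GaussianBlur(cv2.resize(m,None,fx=3,fy=3,interpolation=cv2.INTER_LINEAR),(5,5),0).astype(float)
    narrow=par[4]==-.055
    qs=[[[a,-h0],[-.003,-h0],[-.003,h0],[a,h0]],[[-.003,-h1],[b,-h1],[b,h1],[-.003,h1]]] if narrow else [[[a,-h0],[b,-h1],[b,h1],[a,h0]]]
    r=.012; qs.append([[c+r,-.044],[d-r,-.044],[d,-.044+r],[d,.044-r],[d-r,.044],[c+r,.044],[c,.044-r],[c,-.044+r]])
    def cost(p):
        k=np.zeros(m.shape,np.uint8)
        for q in qs:
            X=place(np.c_[np.array(q),np.full(len(q),.013)],p); u=(pix(name,X,pose)-[x0,y0]+.5)*3
            cv2.fillPoly(k,[(u*16).round().astype(np.int32)],255,shift=4)
        return np.abs(cv2.GaussianBlur(k,(5,5),0)-m).sum()/m.sum()
    p=np.array(p,float)
    for _ in range(2):
        S=p+np.r_[np.zeros((1,3)),np.diag([.005,.005,.05])]
        o=minimize(cost,p,method='Nelder-Mead',options=dict(initial_simplex=S,maxiter=150)); p=o.x
    print(name,p.round(4),round(o.fun,3))
RT=[(210,145,256,222),(257,145,301,222),(302,138,345,215),(347,140,391,217)]
RW=[(405,175,492,240),(314,175,360,240),None,(120,180,205,240)]
for i,(p,par) in enumerate(inl):
    print(i,p); run('top','pics/top0.png',RT[i],p,par)
    if RW[i]: run('wrist','pics/w0.png',RW[i],p,par,P)
E
python3 pf.py
```

```text
0 (0.6131, 0.1437, 0.064)
top [0.6127 0.1451 0.0557] 0.061
wrist [0.614  0.1461 0.064 ] 0.047
1 (0.6098, 0.028, -0.0134)
top [ 0.609   0.0285 -0.0252] 0.059
wrist [ 0.6106  0.0281 -0.0324] 0.022
2 (0.6274, -0.0869, -0.0143)Traceback (most recent call last):
  File "pf.py", line 25, in <module>
    print(i,p); run('top','pics/top0.png',RT[i],p,par)
                ~~~^^^^^^^^^^^^^^^^^^^^^^^^^^^^^^^^^^^
  File "pf.py", line 20, in run
    o=minimize(cost,p,method='Nelder-Mead',options=dict(initial_simplex=S,maxiter=150)); p=o.x
    res = _minimize_neldermead(fun, x0, args, callback, bounds=bounds,
                               **options)
    fsim[j] = func(sim[j])
              ~~~~^^^^^^^^
    fx = function(np.copy(x), *(wrapper_args + args))
  File "pf.py", line 14, in cost
    X=place(np.c_[np.array(q),np.full(len(q),.013)],p); u=(pix(name,X,pose)-[x0,y0]+.5)*3
                                                           ~~~^^^^^^^^^^^^^
  File "h.py", line 15, in pix
    p=camera_params(name); X=np.atleast_2d(np.array(X,float))
ValueError: time passes only in moves, steps and waits
```

```bash
sed -i 's/^def ray/_c={n:camera_params(n) for n in("scene","top","wrist")}\ncamera_params=_c.get\ndef ray/' h.py; python3 pf.py | grep -v '^[01] '
```

```text
top [0.6127 0.1451 0.0557] 0.061
wrist [0.614  0.1461 0.064 ] 0.047
top [ 0.609   0.0285 -0.0252] 0.059
wrist [ 0.6106  0.0281 -0.0324] 0.022
2 (0.6274, -0.0869, -0.0143)
top [ 0.6271 -0.0855 -0.0134] 0.057
3 (0.6195, -0.2045, -0.0478)
top [ 0.6188 -0.2043 -0.0506] 0.066
wrist [ 0.6206 -0.2033 -0.049 ] 0.036
```

move_arm(series="-0.105 0.212 -0.203 0 0 0.186 0;-0.105 0.212 -0.203 0 0 0.186 0;-0.105 0.212 -0.203 0 0 0.186 0;-0.105 0.212 -0.203 0 0 0.186 0;-0.105 0.212 -0.203 0 0 0.186 0;-0.105 0.212 -0.203 0 0 0.186 0;-0.105 0.212 -0.203 0 0 0.186 0;-0.105 0.212 -0.203 0 0 0.186 0")

```text
time_s: 2.75
eef_pos: [0.4379, 0.1451, 0.1012]
ee_rot: [-0.904, 3.007, -0.001]
wrist_force: [-0.1, -0.6, -0.1]
finger_gap: 0.5
grip_force: 0.0
```

move_arm(series="-0.002 -0.001 -0.06 0 0 0 0;-0.002 -0.001 -0.09 0 0 0 0;-0.002 -0.001 -0.1 0 0 0 0;-0.002 -0.001 -0.104 0 0 0 0;-0.002 -0.001 -0.104 0 0 0 0;-0.002 -0.001 -0.104 0 0 0 0;-0.002 -0.001 -0.104 0 0 0 0;-0.002 -0.001 -0.104 0 0 0 0")

```text
time_s: 3.55
eef_pos: [0.4359, 0.1444, 0.0231]
ee_rot: [-0.904, 3.007, 0.0]
wrist_force: [0.3, 0.7, -0.1]
finger_gap: 0.502
grip_force: 0.0
```

Position is good. I'll go down 1.5 mm and close gently.

move_arm(series="0 0 -0.002 0 0 0 0.5;0 0 -0.002 0 0 0 1;0 0 -0.002 0 0 0 1;0 0 -0.002 0 0 0 1;0 0 -0.002 0 0 0 1;0 0 -0.002 0 0 0 1;0 0 -0.002 0 0 0 1;0 0 -0.002 0 0 0 1", force=15)

```text
time_s: 4.35
eef_pos: [0.4355, 0.1443, 0.0209]
ee_rot: [-0.905, 3.008, -0.0]
wrist_force: [0.1, 0.5, -0.7]
finger_gap: 0.094
grip_force: 15.0
```

move_arm(series="0 0 0.06 0 0 0 1;0 0 0.093 0 0 0 1;0.237 0.0016 0.093 0 0 -0.167 1;0.237 0.0016 0.093 0 0 -0.167 1;0.237 0.0016 0.093 0 0 -0.167 1;0.237 0.0016 0.093 0 0 -0.167 1;0.237 0.0016 0.093 0 0 -0.167 1;0.237 0.0016 0.093 0 0 -0.167 1")

```text
time_s: 5.15
eef_pos: [0.6124, 0.1453, 0.0899]
ee_rot: [0.095, -3.138, 0.001]
wrist_force: [-0.1, 0.5, -0.2]
finger_gap: 0.091
grip_force: 15.0
```

move_arm(series="0.001 0 -0.04 0 0 0 1;0.001 0 -0.06 0 0 0 1;0.001 0 -0.068 0 0 0 1;0.001 0 -0.072 0 0 0 1;0.001 0 -0.076 0 0 0 1;0.001 0 -0.077 0 0 0 1;0.001 0 -0.077 0 0 0 1;0.001 0 -0.077 0 0 0 1")

```text
time_s: 5.95
eef_pos: [0.6143, 0.1455, 0.0334]
ee_rot: [-0.094, 3.139, 0.0]
wrist_force: [0.5, 0.8, -0.2]
finger_gap: 0.092
grip_force: 15.0
```

```bash
python3 - <<'E'
from h import *
a=capture('scene')[220:300,180:300,::-1]
b=capture('top')[140:222,205:262,::-1]
cv2.imwrite('pics/p1.png',np.c_[cv2.resize(a,(500,333)),cv2.resize(b,(232,333))])
E
```

```text
Traceback (most recent call last):
ValueError: all the input array dimensions except for the concatenation axis must match exactly, but along dimension 1, the array at index 0 has size 500 and the array at index 1 has size 232
```

No contact force is reading. I'll set it down and release.

move_arm(series="0 0 -0.002 0 0 0 1;0 0 -0.003 0 0 0 1;0 0 -0.003 0 0 0 1;0 0 -0.003 0 0 0 0.7;0 0 -0.003 0 0 0 0.5;0 0 -0.003 0 0 0 0.45;0 0 -0.003 0 0 0 0.45;0 0 -0.003 0 0 0 0.45")

```text
time_s: 6.85
eef_pos: [0.614, 0.1455, 0.0305]
ee_rot: [0.094, -3.14, 0.0]
wrist_force: [-0.4, -1.2, 0.1]
finger_gap: 0.276
grip_force: 0.0
```

move_arm(series="0 0 0.03 0 0 0 0.45;0 0 0.09 0 0 0 0.45;-0.1 -0.1 0.1 0 0 0 0;-0.245 -0.156 0.1 0 0 0.196 0;-0.245 -0.156 0.1 0 0 0.196 0;-0.245 -0.156 0.1 0 0 0.196 0;-0.245 -0.156 0.1 0 0 0.196 0;-0.245 -0.156 0.1 0 0 0.196 0")

```text
time_s: 7.65
eef_pos: [0.4271, 0.0264, 0.1058]
ee_rot: [1.037, -2.962, 0.0]
wrist_force: [-0.0, 0.9, 0.3]
finger_gap: 0.497
grip_force: 0.0
```

```bash
python3 - <<'E'
from h import *
a=capture('scene')[210:300,180:330,::-1]
b=capture('top')[140:222,205:262,::-1]
cv2.imwrite('pics/p1.png',np.hstack([cv2.resize(a,(555,333)),cv2.resize(b,(232,333))]))
E
```

```text
(no output)
```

View pics/p1.png

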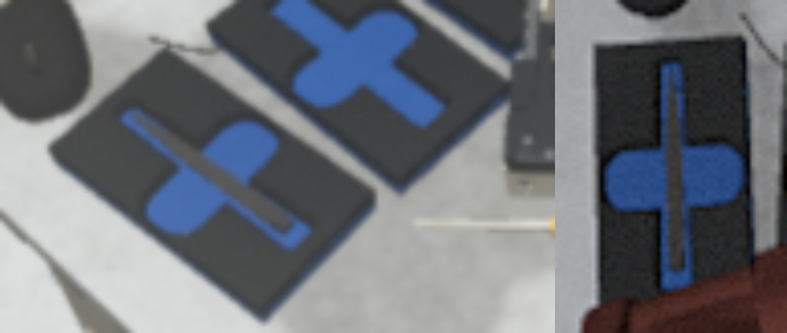

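Tweezers sit flat in their cut-out. Next is the driver.

move_arm(series="-0.003 0.003 -0.05 0 0 0.002 0;-0.003 0.003 -0.09 0 0 0.002 0;-0.003 0.003 -0.105 0 0 0.002 0;-0.003 0.003 -0.11 0 0 0.002 0;-0.003 0.003 -0.11 0 0 0.002 0;-0.003 0.003 -0.11 0 0 0.002 0;-0.003 0.003 -0.11 0 0 0.002 0;-0.003 0.003 -0.11 0 0 0.002 0")

```text
time_s: 8.55
eef_pos: [0.4286, 0.0308, 0.0238]
ee_rot: [-1.049, 2.959, -0.001]
wrist_force: [0.6, -0.1, -0.0]
finger_gap: 0.505
grip_force: 0.0
```

move_arm(series="0 0 -0.002 0 0 0 0.4;0 0 -0.002 0 0 0 1;0 0 -0.002 0 0 0 1;0 0 -0.002 0 0 0 1;0 0 -0.002 0 0 0 1;0 0 -0.002 0 0 0 1;0 0 -0.002 0 0 0 1;0 0 -0.002 0 0 0 1", force=20)

```text
time_s: 9.35
eef_pos: [0.428, 0.0307, 0.0216]
ee_rot: [1.05, -2.961, 0.0]
wrist_force: [0.2, 0.5, -0.0]
finger_gap: 0.187
grip_force: 20.0
```

move_arm(series="0 0 0.06 0 0 0 1;0.02 -0.03 0.1 0 0 -0.02 1;0.221 -0.311 0.1 0 0 -0.2325 1;0.221 -0.311 0.1 0 0 -0.2325 1;0.221 -0.311 0.1 0 0 -0.2325 1;0.221 -0.311 0.1 0 0 -0.2325 1;0.221 -0.311 0.1 0 0 -0.2325 1;0.221 -0.311 0.1 0 0 -0.2325 1")

```text
time_s: 10.15
eef_pos: [0.5956, -0.2101, 0.0964]
ee_rot: [0.089, 3.137, -0.009]
wrist_force: [-1.2, -0.7, -0.0]
finger_gap: 0.187
grip_force: 20.0
```

```bash
python3 - <<'E'
from h import *
for i in range(2): capture('top')
o=env.get_obs(); print(o['eef_pos'].round(4),o['ee_rot'].round(4),o['finger_gap'])
cv2.imwrite('pics/p2.png',np.hstack([cv2.resize(capture('top')[120:222,330:410,::-1],(480,600)),cv2.resize(capture('scene')[120:220,290:390,::-1],(320,320)).repeat(1,0)[:320].copy() if 0 else cv2.copyMakeBorder(cv2.resize(capture('scene')[120:220,290:390,::-1],(320,320)),0,280,0,0,cv2.BORDER_CONSTANT)]))
E
```

```text
[ 0.5936 -0.2047  0.0959] [-8.0900e-02 -3.1399e+00  1.6000e-03] 0.1852093736309448
```

View pics/p2.png

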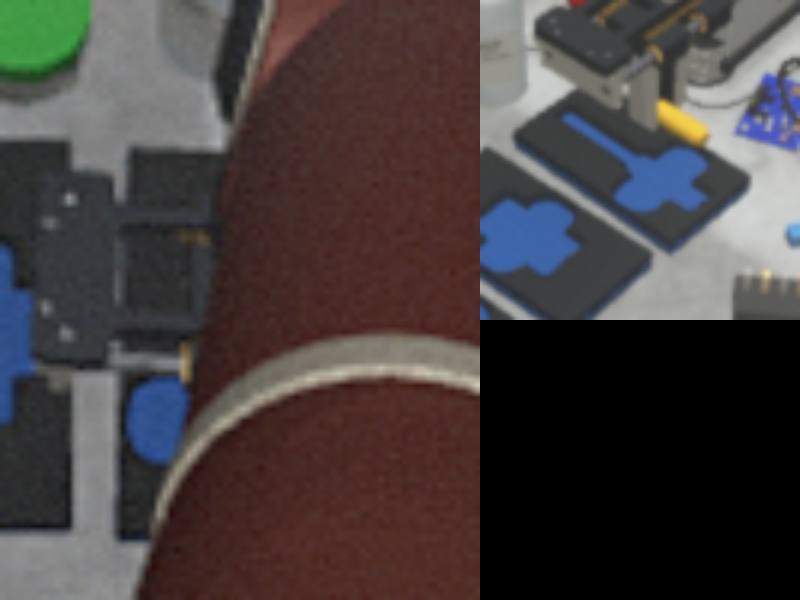

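move_arm(series="0 0.003 -0.02 0 0 0 1;0 0.003 -0.05 0 0 0 1;0 0.003 -0.068 0 0 0 1;0 0.003 -0.075 0 0 0 1;0 0.003 -0.08 0 0 0 1;0 0.003 -0.082 0 0 0 1;0 0.003 -0.083 0 0 0 1;0 0.003 -0.083 0 0 0 1")

```text
time_s: 11.15
eef_pos: [0.5941, -0.2005, 0.0349]
ee_rot: [0.076, 3.14, -0.001]
wrist_force: [-0.2, 0.4, -0.0]
finger_gap: 0.19
grip_force: 20.0
```

move_arm(series="0 -0.0025 -0.002 0 0 0 1;0 -0.0025 -0.004 0 0 0 1;0 -0.0025 -0.004 0 0 0 1;0 -0.0025 -0.004 0 0 0 1;0 -0.0025 -0.004 0 0 0 0.6;0 -0.0025 -0.004 0 0 0 0.4;0 -0.0025 -0.004 0 0 0 0.3;0 -0.0025 -0.004 0 0 0 0.3")

```text
time_s: 11.95
eef_pos: [0.5937, -0.2018, 0.0312]
ee_rot: [-0.076, -3.14, -0.001]
wrist_force: [-0.5, -0.5, 0.2]
finger_gap: 0.344
grip_force: 0.0
```

move_arm(series="0 0 0.03 0 0 0 0.3;0 0 0.09 0 0 0 0.3;-0.207 0.058 0.105 0 0 0.209 -0.3;-0.207 0.058 0.105 0 0 0.209 -0.3;-0.207 0.058 0.105 0 0 0.209 -0.3;-0.207 0.058 0.105 0 0 0.209 -0.3;-0.207 0.058 0.105 0 0 0.209 -0.3;-0.207 0.058 0.105 0 0 0.209 -0.3")

```text
time_s: 12.75
eef_pos: [0.4383, -0.1587, 0.1105]
ee_rot: [-0.94, 2.997, -0.0]
wrist_force: [0.1, 0.2, 0.4]
finger_gap: 0.649
grip_force: 0.0
```

```bash
python3 - <<'E'
from h import *
a=capture('top')
o=env.get_obs(); P=(o['eef_pos'],o['ee_rot']); print(P)
w=capture('wrist')[:,:,::-1]; cv2.imwrite('pics/w1.png',w); np.save('w1.npy',np.array(P))
t=capture('top')[120:222,330:410,::-1]; s=capture('scene')[120:240,290:420,::-1]
cv2.imwrite('pics/p3.png',np.hstack([cv2.resize(s,(390,360)),cv2.resize(t,(282,360))]))
E
```

```text
(array([ 0.4387207 , -0.15878366,  0.11036205]), array([-9.37945705e-01,  2.99760006e+00, -4.98860300e-04]))
```

View pics/p3.png

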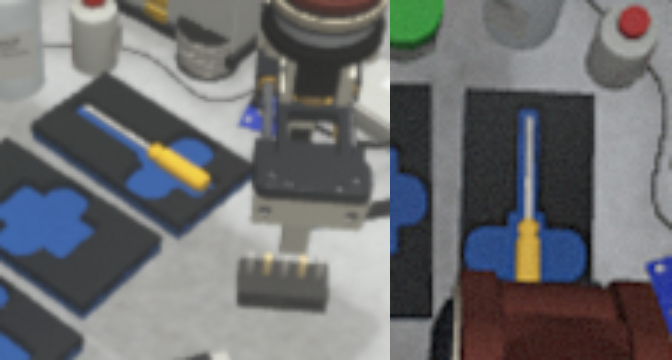

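View pics/w1.png

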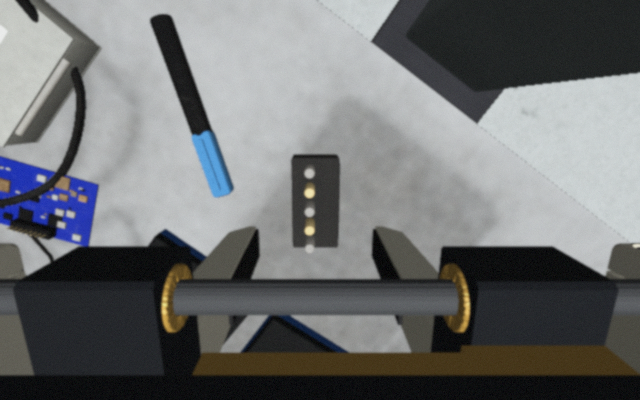

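The driver is in its cut-out, and the block is centred and aligned between the fingers (column ~316). Descending.

move_arm(series="0 0.001 -0.05 0 0 0 -0.3;0 0.001 -0.09 0 0 0 -0.3;0 0.001 -0.105 0 0 0 -0.3;0 0.001 -0.113 0 0 0 -0.3;0 0.001 -0.117 0 0 0 -0.3;0 0.001 -0.117 0 0 0 -0.3;0 0.001 -0.117 0 0 0 -0.3;0 0.001 -0.117 0 0 0 -0.3")

```text
time_s: 13.75
eef_pos: [0.439, -0.1581, 0.0232]
ee_rot: [-0.94, 2.996, -0.002]
wrist_force: [0.2, 1.0, 0.2]
finger_gap: 0.649
grip_force: 0.0
```

move_arm(series="0 0 0 0 0 0 0.2;0 0 0 0 0 0 0.5;0 0 0 0 0 0 1;0 0 0 0 0 0 1;0 0 0 0 0 0 1;0 0 0 0 0 0 1;0 0 0 0 0 0 1;0 0 0 0 0 0 1", force=30)

```text
time_s: 14.55
eef_pos: [0.4387, -0.158, 0.0225]
ee_rot: [-0.94, 2.997, -0.001]
wrist_force: [0.7, -0.5, 2.4]
finger_gap: 0.375
grip_force: 30.0
```

move_arm(series="0 0 0.05 0 0 0 1;0 0 0.1 0 0 0 1;0.251 0.096 0.113 0 0 -0.198 1;0.251 0.096 0.113 0 0 -0.198 1;0.251 0.096 0.113 0 0 -0.198 1;0.251 0.096 0.113 0 0 -0.198 1;0.251 0.096 0.113 0 0 -0.198 1;0.251 0.096 0.113 0 0 -0.198 1")

```text
time_s: 15.35
eef_pos: [0.6265, -0.0842, 0.1058]
ee_rot: [-0.016, -3.139, -0.001]
wrist_force: [0.3, 0.2, -1.9]
finger_gap: 0.371
grip_force: 30.0
```

move_arm(series="0.001 -0.002 -0.03 0 0 0 1;0.001 -0.002 -0.06 0 0 0 1;0.001 -0.002 -0.075 0 0 0 1;0.001 -0.002 -0.083 0 0 0 1;0.001 -0.002 -0.088 0 0 0 1;0.001 -0.002 -0.09 0 0 0 1;0.001 -0.002 -0.091 0 0 0 1;0.001 -0.002 -0.091 0 0 0 1")

```text
time_s: 16.15
eef_pos: [0.6279, -0.0874, 0.0395]
ee_rot: [0.022, 3.14, -0.0]
wrist_force: [-0.1, -0.2, -0.9]
finger_gap: 0.375
grip_force: 30.0
```

move_arm(series="-0.001 0.002 -0.003 0 0 0 1;-0.001 0.002 -0.005 0 0 0 1;-0.001 0.002 -0.007 0 0 0 1;-0.001 0.002 -0.009 0 0 0 1;-0.001 0.002 -0.009 0 0 0 1;-0.001 0.002 -0.009 0 0 0 1;-0.001 0.002 -0.009 0 0 0 1;-0.001 0.002 -0.009 0 0 0 1")

```text
time_s: 16.95
eef_pos: [0.6268, -0.0858, 0.0326]
ee_rot: [0.022, 3.141, 0.0]
wrist_force: [-1.1, 1.0, 5.5]
finger_gap: 0.372
grip_force: 30.0
```

move_arm(series="0 0 0 0 0 0 0.3;0 0 0 0 0 0 0.1;0 0 0 0 0 0 0.06;0 0 0 0 0 0 0.06;0 0 0 0 0 0 0.06;0 0 0.02 0 0 0 0.06;0 0 0.06 0 0 0 0.06;0 0 0.1 0 0 0 0.06")

```text
time_s: 17.75
eef_pos: [0.6266, -0.0859, 0.1085]
ee_rot: [-0.022, -3.141, 0.0]
wrist_force: [0.9, -0.2, 0.8]
finger_gap: 0.468
grip_force: 0.0
```

move_arm(series="-0.255 -0.246 0 0 0 0.284 0.06;-0.255 -0.246 0 0 0 0.284 0.06;-0.255 -0.246 0 0 0 0.284 0.06;-0.255 -0.246 0 0 0 0.284 0.06;-0.255 -0.246 0 0 0 0.284 0.06;-0.255 -0.246 0 0 0 0.284 0.06;-0.255 -0.246 0 0 0 0.284 0.06;-0.255 -0.246 0 0 0 0.284 0.06")

```text
time_s: 18.55
eef_pos: [0.4367, -0.2701, 0.108]
ee_rot: [-1.33, 2.844, -0.002]
wrist_force: [0.6, 0.3, 0.2]
finger_gap: 0.471
grip_force: 0.0
```

```bash
python3 - <<'E'
from h import *
t=capture('top')
o=env.get_obs(); P=(o['eef_pos'],o['ee_rot']); print(P)
w=capture('wrist')[:,:,::-1]; s=capture('scene')[150:280,270:460,::-1]
cv2.imwrite('pics/p4.png',np.hstack([cv2.resize(w,(480,300)),cv2.resize(s,(300,300))]))
E
```

```text
(array([ 0.43739798, -0.26919421,  0.10790699]), array([-1.33404943e+00,  2.84157572e+00, -1.68854057e-03]))
```

View pics/p4.png

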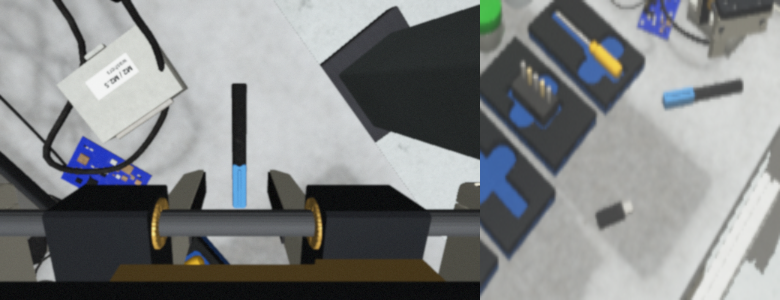

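```bash
python3 - <<'E'
from h import *
P=(np.array([ 0.4374, -0.2692,  0.1079]), np.array([-1.33404943,2.84157572,-.00168854]))
R=Ro.from_rotvec(P[1]).as_matrix()
for uv,z in(([249,116],.03),([249,116],.05),([148,190],.03),([200,248],.005)):
    X=ray('wrist',uv,z,P)[0]; print(X.round(3),(R.T@(X-P[0])).round(3))
E
```

```text
[ 0.431 -0.347  0.03 ] [ 0.064 -0.044  0.078]
[ 0.427 -0.345  0.05 ] [ 0.065 -0.041  0.058]
[ 0.519 -0.355  0.03 ] [ 0.014 -0.118  0.078]
[ 0.536 -0.299  0.005] [-0.04  -0.094  0.103]
```

move_arm(series="-0.002 -0.002 -0.05 0 0 0 0.06;-0.002 -0.002 -0.08 0 0 0 0.06;-0.002 -0.002 -0.1 0 0 0 0.06;-0.002 -0.002 -0.108 0 0 0 0.06;-0.002 -0.002 -0.114 0 0 0 0.06;-0.002 -0.002 -0.114 0 0 0 0.06;-0.002 -0.002 -0.114 0 0 0 0.06;-0.002 -0.002 -0.114 0 0 0 0.06")

```text
time_s: 19.5
eef_pos: [0.4345, -0.2721, 0.0224]
ee_rot: [-1.335, 2.843, -0.002]
wrist_force: [-0.4, -0.5, 1.3]
finger_gap: 0.468
grip_force: 0.0
```

move_arm(series="0 0 0 0 0 0 0.5;0 0 0 0 0 0 1;0 0 0 0 0 0 1;0 0 0 0 0 0 1;0 0 0 0 0 0 1;0 0 0 0 0 0 1;0 0 0 0 0 0 1;0 0 0 0 0 0 1", force=15)

```text
time_s: 20.3
eef_pos: [0.4339, -0.272, 0.0217]
ee_rot: [1.335, -2.843, 0.0]
wrist_force: [-0.2, -0.5, 1.9]
finger_gap: 0.158
grip_force: 15.0
```

move_arm(series="0 0 0.06 0 0 0 1;0 0.03 0.12 0 0 -0.02 1;0.232 0.4 0.131 0 0 -0.288 1;0.232 0.4 0.131 0 0 -0.288 1;0.232 0.4 0.131 0 0 -0.288 1;0.232 0.4 0.131 0 0 -0.288 1;0.232 0.4 0.131 0 0 -0.288 1;0.232 0.4 0.131 0 0 -0.288 1")

```text
time_s: 21.1
eef_pos: [0.594, 0.0068, 0.1191]
ee_rot: [-0.048, -3.141, 0.0]
wrist_force: [0.8, -1.0, -0.5]
finger_gap: 0.157
grip_force: 15.0
```

move_arm(series="0 0 0 0 0 0 1;0 0 0 0 0 0 1;0 0 0 0 0 0 1;0 0 0 0 0 0 1;0 0 0 0 0 0 1;0 0 0 0 0 0 1;0 0 0 0 0 0 1;0 0 0 0 0 0 1")

```text
time_s: 21.9
eef_pos: [0.5932, 0.0043, 0.1192]
ee_rot: [-0.042, -3.141, 0.0]
wrist_force: [-0.9, -0.7, 0.1]
finger_gap: 0.156
grip_force: 15.0
```

move_arm(series="0.02 0.032 0 0 0 0 1;0.02 0.032 -0.03 0 0 0 1;0.02 0.032 -0.06 0 0 0 1;0.02 0.032 -0.085 0 0 0 1;0.02 0.032 -0.1 0 0 0 1;0.02 0.032 -0.106 0 0 0 1;0.02 0.032 -0.11 0 0 0 1;0.02 0.032 -0.11 0 0 0 1")

```text
time_s: 22.7
eef_pos: [0.6086, 0.0286, 0.037]
ee_rot: [0.042, 3.141, 0.0]
wrist_force: [-0.6, -0.5, -0.5]
finger_gap: 0.157
grip_force: 15.0
```

Going down 5 mm to .032, then releasing and lifting.

move_arm(series="0 0 -0.004 0 0 0 1;0 0 -0.007 0 0 0 1;0 0 -0.007 0 0 0 1;0 0 -0.007 0 0 0 1;0 0 -0.007 0 0 0 0.6;0 0 -0.007 0 0 0 0.4;0 0 -0.007 0 0 0 0.35;0 0 -0.007 0 0 0 0.35")

```text
time_s: 23.5
eef_pos: [0.6081, 0.0286, 0.0313]
ee_rot: [-0.042, -3.141, 0.0]
wrist_force: [0.4, 0.3, -0.3]
finger_gap: 0.321
grip_force: 0.0
```

move_arm(series="0 0 0.02 0 0 0 0.35;0 0 0.08 0 0 0 0.35;0 0 0.14 0 0 0 0.35;0 0 0.2 0 0 0 0.35;-0.1 0.05 0.25 0 0 0 0.35;-0.16 0.05 0.25 0 0 0 0.35;-0.2 0.05 0.25 0 0 0 0.35;-0.2 0.05 0.25 0 0 0 0.35")

```text
time_s: 24.3
eef_pos: [0.4526, 0.0668, 0.2203]
ee_rot: [-0.037, -3.138, -0.0]
wrist_force: [1.0, 0.0, 0.4]
finger_gap: 0.327
grip_force: 0.0
```

```bash
python3 - <<'E'
from h import *
for i in range(3): capture('top')
o=env.get_obs(); P=(o['eef_pos'],o['ee_rot']); print(P); np.save('w2.npy',np.array(P))
w=capture('wrist')[:,:,::-1]; cv2.imwrite('pics/w2.png',w); t=capture('top')[:,:,::-1]; cv2.imwrite('pics/t2.png',t); s=capture('scene')[:,:,::-1]; cv2.imwrite('pics/s2.png',s)
cv2.imwrite('pics/p5.png',np.vstack([cv2.resize(s[140:300,180:400],(412,300)),cv2.resize(t[140:280,205:400],(412,296))]))
E
```

```text
(array([0.45901052, 0.06611113, 0.22015345]), array([4.12239069e-02, 3.13820667e+00, 4.86290196e-04]))
```

View pics/p5.png

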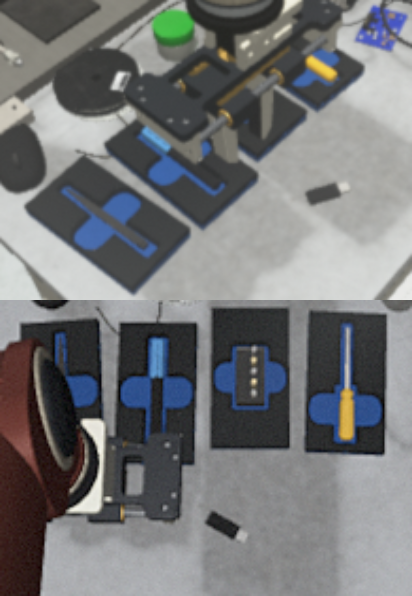

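All four look seated. I'll clear the view for a numeric check.

move_arm(series="-0.1 0.45 0.06 0 0 0 0.35;-0.1 0.45 0.06 0 0 0 0.35;-0.1 0.45 0.06 0 0 0 0.35;-0.1 0.45 0.06 0 0 0 0.35;-0.1 0.45 0.06 0 0 0 0.35;-0.1 0.45 0.06 0 0 0 0.35;-0.1 0.45 0.06 0 0 0 0.35;-0.1 0.45 0.06 0 0 0 0.35")

```text
time_s: 25.4
eef_pos: [0.3802, 0.4126, 0.2638]
ee_rot: [-0.024, -3.14, -0.011]
wrist_force: [-0.1, -1.0, -1.1]
finger_gap: 0.326
grip_force: 0.0
```

```bash
cat > v.py <<'E'
from fit import *
for i in range(3): capture('top')
t=capture('top')[:,:,::-1].copy(); s=capture('scene')[:,:,::-1].copy(); cv2.imwrite('pics/t3.png',t); cv2.imwrite('pics/s3.png',s)
up=lambda M:M+[0,0,.01]
G=[(up(box(-.004,.004,-.07,.062,0,.008)),(.6135,.1455,.06+np.pi/2*3)),(up(cyl(-.065,.065,.0075)),(.61,.0283,-.028)),(up(box(-.018,.018,-.035,.035,0,.02)),(.6272,-.086,-.014-np.pi/2)),
 (up(cyl(-.142,-.079,.009)),(.620+.068*.9988,-.2038-.068*.049,-.049)),(up(cyl(-.079,0,.0025))+[0,0,.0065],(.620+.068*.9988,-.2038-.068*.049,-.049))]
k=4; I=cv2.resize(t[145:220,210:395],None,fx=k,fy=k); J=cv2.resize(s[140:300,190:380],None,fx=k,fy=k)
for M,p in G:
    X=place(M,p)
    for im,n,o in((I,'top',[210,145]),(J,'scene',[190,140])):
        u=((pix(n,X)-o+.5)*k).astype(np.float32); cv2.polylines(im,[(cv2.convexHull(u)*8).round().astype(np.int32)],True,(0,0,255),1,shift=3)
cv2.imwrite('pics/v.png',I); cv2.imwrite('pics/vs.png',cv2.resize(J,(700,590)))
E
python3 v.py
```

```text
(no output)
```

View pics/v.png

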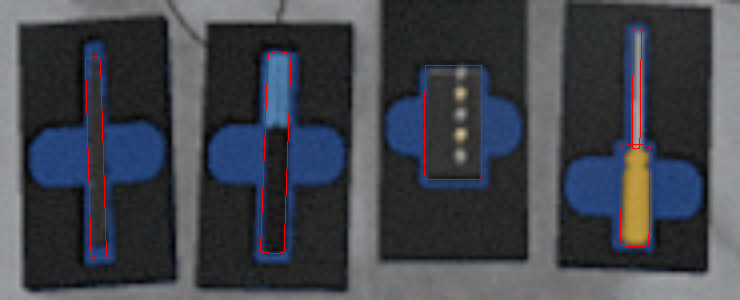

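View pics/vs.png

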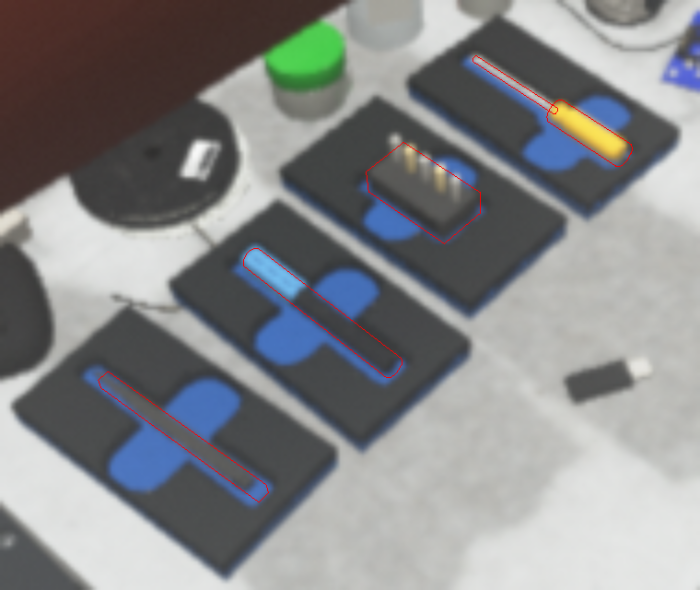

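All four silhouettes match the expected poses on the cut-out floors. The tweezers overlay is only drawn the wrong way round; the true pose, with the point to the far side, fits.

```bash
python3 -c "
from station import job
print(job.close_job())"
```

```text
the job is handed in; nothing more can be done
None
```

I put the screwdriver, tweezers, marker and nozzle block each flat in their own cut-outs, left the memory stick and circuit board untouched, and handed the job in at about 26 s; my final camera check matched the expected poses, but the judge returned no verdict.

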